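# Fit up a base plate and tube on the welding bench

### The arm

A 7-joint arm with a two-finger parallel gripper is mounted at the origin on the work surface. World frame = base frame: x ahead of the robot, y to its left, z up, the work surface at z = 0. Lengths are in m, angles in degrees, forces in N, time in s.
With the tool pointing down it reaches from about 0.35 to 0.775 m from the base axis. Payload 3.1 kg.
Tool frame: the origin (TCP) lies on the centre line of the jaws, within the pads' length; the fingertips stand 17 mm ahead of it and the grasp point (between the pads) lies 2 mm behind it (robot.tip_reach is the distance from the TCP to the fingertips, in m); z points along the fingers, y is the line along which they close (so a half turn about z gives the same grasp; the last joint's range is limited). The gripper opens to 85 mm and grips with 20 to 120 N. Pads are 22 mm wide; open, the fingers measure 114 mm over their backs; the gripper's body (76 mm by 85 mm) begins 54 mm behind the grasp point. The pads swing forward as they close: fully open they stand 13 mm farther back than shut.
Start: joints at [62.183, 17.813, 0.802, 86.603, -0.252, 75.585, -1.558], TCP at [0.236, -0.497, 0.248] pointing down, gripper open.
Joint ranges: [-154.91, 154.91], [-16.99, 109.72], [-72.82, 74.43], [7.12, 147.25], [-82.49, 262.49], [11.32, 116.49], [-174.64, 174.64]. Speed limits (degrees/s): [159.86, 159.86, 180, 180, 180, 180, 180].

### API

Orientations are given as [roll, pitch, yaw] about the fixed x, y, z axes, in that order (R = Rz(yaw) Ry(pitch) Rx(roll)).
In Python, from station import robot, fingers, vision, workorder, recognise gives the robot as it stands. Calls block until the motion is done:
- robot.move_to(position, orientation): joint-space move of the TCP to a pose.
- robot.line_to(position, orientation=None, velocity=0.15, f_stop=None): straight line of the TCP; orientation=None keeps the orientation; velocity is the mean speed in m/s. With f_stop (N) it stops when the force on the tool has changed by that much, and returns True; else False.
- robot.move_j(angles): joint-space move.
- fingers.gripper_to(opening, force=None): opening from 0.0 (shut) to 1.0 (fully open); force is the grip in N (None keeps the last); returns when the fingers have stopped.
- robot.pause(seconds).
- robot.inverse_kinematics(position, orientation): joint angles nearest the present ones, or None.
- vision.grab_frame(name): name is "scene" or "top" or "wrist"; returns the picture (384x512x3 uint8, red, green, blue); there is no depth.
- vision.calibration(name): a dict with "mtx" (3x3 intrinsics, pixels), "extrinsics" (4x4, takes a point from world to camera coordinates); the wrist camera has in their place "T_tool_cam" (4x4, takes a point from camera to tool coordinates, whose origin is the TCP and whose axes are the flange's). Camera axes: x right, y up, looking along -z (the intrinsics and any distortion apply to the point x, -y, -z); pixel columns grow to the right and rows downward; lengths in m; the calibration is good to about 2 mm. A picture is of the moment at which its call begins: read the wrist's pose just before it. calibration takes no time and is no camera call.
A pose or a line that the arm cannot do raises robot.PlanningError and nothing moves.
- workorder.close_job(): hands the job in; it is judged then, once.
Trained networks look in the newest picture that a camera, given by its name, has taken for a name from the list of things; names that differ only in an ending like _2 or _b are one class to them, and where a whole thing is asked for, a point or a joint stands for the part that bears it (a point fixed in the world has none). Each returns a list of dicts, best first, with "p" (0 to 1); they miss things now and then, are a little off and sometimes report something else, mostly with a low value. They report only what shows in the picture. A call takes as long as a camera call. They do not tell look-alikes from the thing itself.
- recognise(label, camera): "rect" ([centre column, centre row, width, height] in pixels, round what is visible of it).
Readings, each from a call of its own:
- robot.current_time_s(): time.
- robot.current_joint_positions(): joint angles.
- robot.current_dq(): joint speeds.
- robot.current_joint_torque(): joint torques, N m.
- robot.current_tool_pos(): TCP position.
- robot.current_eef_rot(): TCP orientation.
- robot.current_contact_force(): force on the tool from outside, world axes, zero at the start.
- robot.current_torque(): the same for the moment, N m.
- robot.current_finger_gap(): opening from 0.0 (shut) to 1.0 (fully open).
- robot.current_gripper_force(): force on a finger pad.
Only numpy, scipy, OpenCV 4.12 (cv2) and the standard library are available. Lean on these libraries where they do the work, as an engineer would, in place of code of your own. Each camera call takes 0.05 s, during which the arm holds its last target. There are 200 camera calls.

### The job

First push the loose aluminium plate flat across the bench until it sits fully home in the blue corner stop, against both bars. Then draw the red square tube out of the green rack by its protruding end, sliding it along the bench until it is wholly clear, and let go of it on the bench; pick it up again by its middle and lay it on the plate along the black line, centred both ways, leaving the plate home. Leave everything else on the bench where it is.

Things in the scene. Friction and masses are not known exactly. Their poses are not given: they have to be found in the camera images.
- base_plate: loose bare aluminium plate, 130 mm (x) by 180 mm (y) by 12 mm thick, 0.5 to 0.85 kg, too wide to grip: push its edges. A black line on top runs along y through its middle, a 34 mm tick across each end. Origin: centre of its underside. It starts nearer the robot and right of its home, turned up to 0.55 rad against it; its +x edge meets the back bar, its +y edge the side bar
- corner_stop: two blue steel bars, 15 mm high, 32 wide, fixed to the bench at a right angle. Origin: on the bench, where the plate's origin comes when home (axes parallel). Back bar: inner face at x = +65 mm, from y = -91 to +124. Side bar: inner face at y = +90 mm, from x = -35 to +65. The -x and -y sides are open. Place and yaw (up to 0.2 rad) vary
- stock_rack: low green rack fixed to the bench, 140 mm (x) by 200 mm (y), 57 mm high: two bays side by side, centred at y = +45 and -45 mm, each 91 mm wide and 49 mm high inside, open to -x (front face at x = -70 mm), closed at the back, roofed. Origin: centre of its underside. Place and yaw (up to 0.15 rad) vary
- tube: square steel tube painted red, 170 mm long, 30 x 30 mm section, about 0.36 kg, lying in one of the two rack bays, with 47 to 63 mm sticking out at the front (-x end); its middle is under the roof. Origin: centre of its underside; x runs along its length (pointing into the rack at the start)
- copper_bar: flat copper bar, 170 x 40 x 15 mm, lying in the rack bay that does not hold the red tube, sticking out like it; leave it alone. Origin: centre of its underside; x runs along its length
- spray_blue: blue spray can standing upright, 66 mm diameter, 190 mm tall; bystander. Origin: centre of its underside
- wire_brush: brush with a wooden handle, about 200 mm long, lying on the bench; bystander. x runs along it, handle to -x
- hammer: hammer with a wooden handle, about 240 mm long, lying on the bench; bystander. x runs along it, handle to -x
- wrench: steel wrench, about 200 mm long, lying on the bench; bystander. x runs along it, handle to -x
- magnet_square: orange triangular welding magnet, about 95 x 95 mm, 16 mm high, lying on the bench; bystander. Origin: about its middle, on its underside
There are look-alikes about, which are no part of the job. What is meant by the tube is not turquoise, and is the smaller of those in its own colour.

How it is judged (in metres and radians):
On the way, in this order (a step that is already met when the one before it is completed fails the run):
1. the plate is home in the corner stop (x of base_plate in the frame of corner_stop between -0.004 and 0.004 m and y of base_plate in the frame of corner_stop between -0.004 and 0.004 m and angle between the x axis of base_plate and the x axis of corner_stop, either way round below 0.035 rad), for 0.2 s.
2. the tube lies on the bench, wholly out of the rack, let go (height (world z) of tube below 0.006 m and angle between tube's own z axis and vertical below 0.1 rad and x of tube in the frame of stock_rack below -0.157 m and contact force between the fingers and tube below 0.1 N and linear speed of tube below 0.01 m/s), for 0.2 s.
At the end, for the whole second after the job is handed in: The plate is home in the corner stop (within 4 mm in x and in y and 0.035 rad), and the tube lies at rest on it, flat, along the black line, centred within 8 mm both ways and parallel within 0.07 rad; everything else is where it was (all of step 1 and x of tube in the frame of base_plate between -0.008 and 0.008 m and y of tube in the frame of base_plate between -0.008 and 0.008 m and z of tube in the frame of base_plate between 0.009 and 0.015 m and angle between the x axis of tube and the y axis of base_plate, either way round below 0.07 rad and linear speed of each of tube, base_plate below 0.01 m/s); the robot touches nothing.
It fails at once if the tube is lifted more than 22 mm off the bench while held more than 45 mm from its middle (height (world z) of tube above 0.022 m and horizontal distance between the grasp point and tube above 0.045 m).
It fails at once if another thing on the bench is moved more than 25 mm (distance of any of copper_bar, spray_blue, wire_brush, hammer, wrench, magnet_square from where it was at the start of the episode above 0.025 m).
It also fails if it takes over 72 s, if anything falls off the work surface, if the arm or the gripper's body presses on something with over 40 N, if the wrist force passes 120 N, or if a joint passes its speed limit or range.

## Working session

There is one attempt and no reset: what is moved stays moved. The work goes in short steps, each a Python script; the robot and the scene stay as the last script left them, time stands still between calls to the robot, and variables do not carry over. Pictures are saved under pics/ and viewed, at most 10 in all, crops included, and the job is handed in when it is done.

```bash
ls; mkdir -p pics
python3 - <<'E'
from station import robot, fingers, vision, workorder, recognise
import cv2, numpy as np
for n in ("top","scene"):
    im=vision.grab_frame(n); cv2.imwrite(f"pics/{n}0.png",im[:,:,::-1]); np.save(f"pics/{n}0.npy",im)
    c=vision.calibration(n); print({k:np.round(v,3).tolist() if not isinstance(v,str) else v for k,v in c.items()})
print({k:np.round(v,4).tolist() for k,v in vision.calibration("wrist").items()})
print(robot.current_time_s(),robot.tip_reach,robot.current_eef_rot())
E
```

```text
pics
{'mtx': [[484.523, 0.0, 266.817], [0.0, 484.523, 192.556], [0.0, 0.0, 1.0]], 'extrinsics': [[-0.019, -1.0, 0.006, -0.013], [0.997, -0.019, 0.079, -0.533], [-0.079, 0.007, 0.997, -1.413], [0.0, 0.0, 0.0, 1.0]]}
{'mtx': [[356.255, 0.0, 251.385], [0.0, 356.255, 185.835], [0.0, 0.0, 1.0]], 'extrinsics': [[-0.758, 0.652, -0.005, 0.407], [-0.54, -0.623, 0.567, 0.237], [0.367, 0.432, 0.824, -1.206], [0.0, 0.0, 0.0, 1.0]]}
{'mtx': [[343.1005, 0.0, 262.4413], [0.0, 343.1005, 194.3555], [0.0, 0.0, 1.0]], 'T_tool_cam': [[0.0008, 0.9477, 0.3191, 0.0809], [1.0, -0.0005, -0.0008, 0.0007], [-0.0006, 0.3191, -0.9477, -0.1256], [0.0, 0.0, 0.0, 1.0]]}
0.1 0.017 [-1.79878357e+02  4.05830113e-03  2.54346269e+01]
```

Run:
```python
import cv2
cv2.imwrite("pics/top0b.png",cv2.resize(cv2.imread("pics/top0.png"),(800,600),interpolation=cv2.INTER_CUBIC))
```

```text
(no output)
```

View pics/top0b.png

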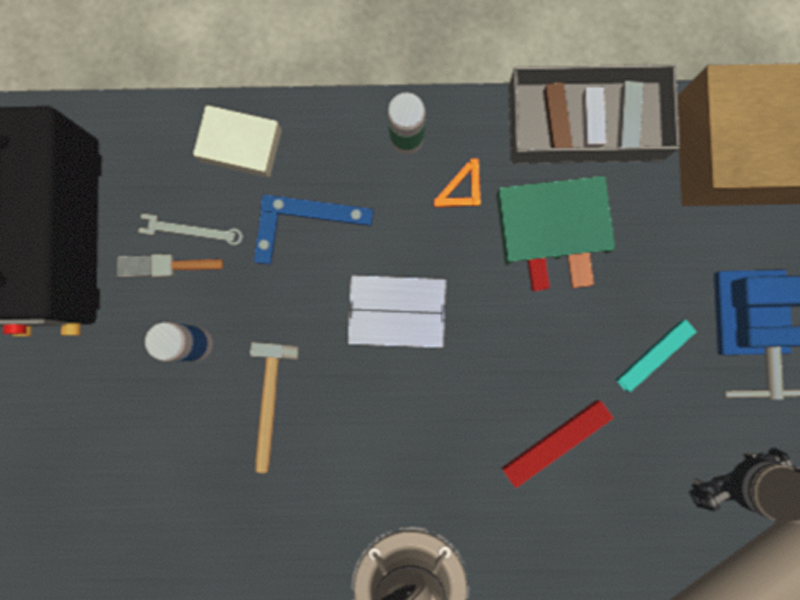

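View pics/scene0.png

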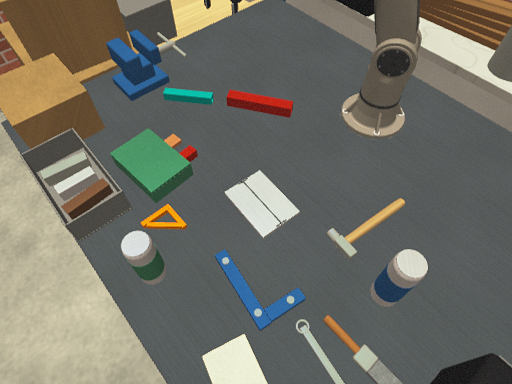

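The red candidates, in 800-px coordinates, are the small bar protruding from the rack at (540,275) and the bigger loose red bar at (558,443). The turquoise tube at (657,357) and the copper bar at (581,270) are other colours. By the description I choose the one in the rack at (540,275). The plate is at (397,312). The corner stop is at (265–370, 200–262), with a home of about (312,250). Next I'll measure and take the close crop.

```bash
cat > h.py <<'E'
from station import robot, fingers, vision, workorder, recognise
import cv2, numpy as np
from scipy.spatial.transform import Rotation as R
def cam(n):
    c=vision.calibration(n)
    if 'extrinsics' in c: return c['mtx'],np.array(c['extrinsics'])
    T=np.eye(4); T[:3,:3]=R.from_euler('xyz',robot.current_eef_rot(),degrees=True).as_matrix(); T[:3,3]=robot.current_tool_pos()
    return c['mtx'],np.linalg.inv(T@np.array(c['T_tool_cam']))
def p2w(px,z,K,E):
    px=np.atleast_2d(px).astype(float)
    d=np.c_[(px[:,0]-K[0,2])/K[0,0],-(px[:,1]-K[1,2])/K[1,1],-np.ones(len(px))]
    Rm,t=E[:3,:3],E[:3,3]; o=-Rm.T@t; w=d@Rm
    return (o+w*((z-o[2])/w[:,2])[:,None])[:,:2]
def grab(n,name=None):
    K,E=cam(n); im=vision.grab_frame(n)
    if name: cv2.imwrite(f"pics/{name}.png",im[:,:,::-1])
    return im,K,E
def seg(im,lo,hi,roi=None):
    m=cv2.inRange(cv2.cvtColor(im,cv2.COLOR_RGB2HSV),lo,hi)
    if roi: k=np.zeros_like(m); k[roi[1]:roi[3],roi[0]:roi[2]]=1; m=m*k
    n,l,s,c=cv2.connectedComponentsWithStats(m); i=1+np.argmax(s[1:,4])
    return (l==i).astype(np.uint8)
def rect(m,z,K,E):
    c=max(cv2.findContours(m,cv2.RETR_EXTERNAL,cv2.CHAIN_APPROX_NONE)[0],key=cv2.contourArea)
    w=p2w(c[:,0],z,K,E); r=cv2.minAreaRect((w*1000).astype(np.float32))
    return r,w
E
python3 - <<'E'
from h import *
im=np.load("pics/top0.npy"); K,E=cam("top")
for n,lo,hi,roi,z in [("plate",(0,0,150),(180,60,255),(210,165,300,235),.012),
  ("stop",(100,120,40),(125,255,255),(155,115,245,175),.015),("rack",(60,80,40),(85,255,255),(310,100,400,175),.057),
  ("tube",(0,150,60),(6,255,255),(325,155,360,195),.030),("tubeR",(170,150,60),(180,255,255),(325,155,360,195),.030),("copper",(4,60,120),(20,200,255),(355,155,385,190),.015),
  ("bigred",(0,150,60),(10,255,255),(310,240,400,320),.03)]:
    m=seg(im,lo,hi,roi); r,w=rect(m,z,K,E); print(n,m.sum(),np.round(r[0],1),np.round(r[1],1),round(r[2],1), np.round(cv2.boxPoints(r)).tolist())
c=im[150:200,320:400]; cv2.imwrite("pics/crop.png",cv2.resize(c[:,:,::-1],None,fx=8,fy=8,interpolation=cv2.INTER_CUBIC))
E
```

```text
plate 1274 [482.7  18.6] [179.8  62.8] 86.6 [[446.0, -69.0], [509.0, -73.0], [519.0, 107.0], [457.0, 110.0]]
stop 990 [665.8 173.1] [214.1 131.3] 82.6 [[587.0, 75.0], [717.0, 58.0], [745.0, 271.0], [614.0, 288.0]]
rack 3299 [ 679.4 -283.9] [141.7 203.9] 5.4 [[599.0, -189.0], [618.0, -392.0], [759.0, -379.0], [740.0, -176.0]]
tube 206 [ 579.4 -252.9] [57.9 31.2] 7.6 [[549.0, -241.0], [553.0, -272.0], [610.0, -265.0], [606.0, -234.0]]Traceback (most recent call last):
  File "<stdin>", line 7, in <module>
  File "h.py", line 21, in seg
    n,l,s,c=cv2.connectedComponentsWithStats(m); i=1+np.argmax(s[1:,4])
                                                     ~~~~~~~~~^^^^^^^^^
    return _wrapfunc(a, 'argmax', axis=axis, out=out, **kwds)
    return bound(*args, **kwds)
ValueError: attempt to get argmax of an empty sequence
```

```bash
cat >> h.py <<'E'
def plate_pose(im,K,E,roi):
    m=seg(cv2.morphologyEx(im,cv2.MORPH_CLOSE,np.ones((5,5),np.uint8)),(0,0,150),(180,60,255),roi)
    r,w=rect(m,.012,K,E); b=cv2.boxPoints(r)
    a=(r[2]+45)%90-45
    return r,a
E
python3 - <<'E'
from h import *
im=np.load("pics/top0.npy"); K,E=cam("top")
print(plate_pose(im,K,E,(210,165,300,235)))
print(rect(seg(im,(4,60,120),(20,200,255),(355,155,385,190)),.015,K,E)[0])
c=im[150:200,320:400]; cv2.imwrite("pics/crop.png",cv2.resize(c[:,:,::-1],None,fx=8,fy=8,interpolation=cv2.INTER_CUBIC))
E
```

```text
(((515.8217163085938, 16.73841094970703), (179.7690887451172, 129.22950744628906), 86.69566345214844), -3.3043365478515625)
((588.2026977539062, -337.1968078613281), (63.594993591308594, 41.558265686035156), 6.080466270446777)
```

View pics/crop.png

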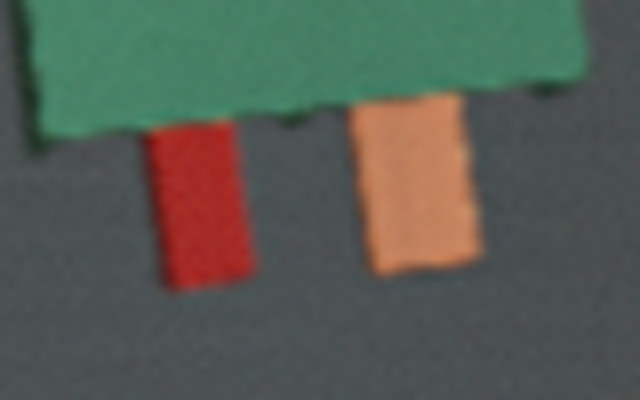

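The crop confirms the small red tube beside the copper bar. I'll push the plate along the stop's x axis first, with the fingers open as a two-point pusher.

```bash
cat >> h.py <<'E'
H=np.array([.6329,.1607]); A=-7.4
def S(x,y,z):
    c,s=np.cos(np.radians(A)),np.sin(np.radians(A)); return [H[0]+c*x-s*y,H[1]+s*x+c*y,z]
def toS(p):
    c,s=np.cos(np.radians(A)),np.sin(np.radians(A)); d=np.array(p[:2])-H; return np.array([c*d[0]+s*d[1],-s*d[0]+c*d[1]])
E
python3 - <<'E'
from h import *
fingers.gripper_to(0.7)
o=[180,0,A]
robot.move_to(S(-.198,-.158,.09),o)
robot.line_to(S(-.198,-.158,.035),o)
hit=robot.line_to(S(-.198,-.158,-.005),velocity=.03,f_stop=4)
z=robot.current_tool_pos()[2]; print(hit,z,robot.current_finger_gap(),robot.current_time_s())
zp=z+.004
robot.line_to(S(-.198,-.158,zp),velocity=.05)
print(robot.line_to(S(-.080,-.158,zp),velocity=.07,f_stop=25), robot.current_contact_force(),toS(robot.current_tool_pos()))
im,K,E=grab("top","t1")
im,K,E=grab("wrist","w1")
print(robot.current_time_s())
E
```

```text
True 0.012023305872854786 0.7023668402038015 3.8917
False [-3.28543682  0.52257882 -1.08341248] [-0.0800785  -0.15810577]
6.075
```

View pics/w1.png

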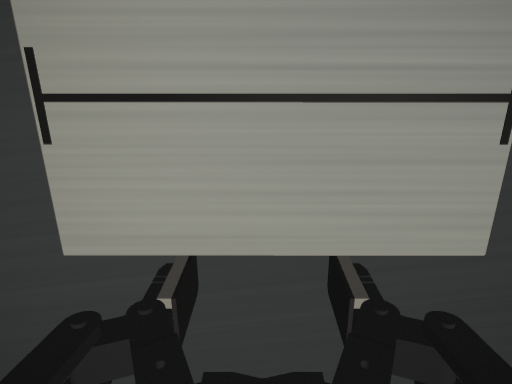

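The plate edge lies flush against both fingers at row 255, columns 64–486, so it is square to the tool. Next I go round to the −y edge and push in +y.

Run:
```python
from h import *
K,E=cam("wrist")
e=p2w([[64,255],[486,255]],.012,K,E); print("edge ends S",[toS(q) for q in e])
zp=robot.current_tool_pos()[2]; o=[180,0,A]
robot.line_to(S(-.100,-.158,zp),o,velocity=.15)
robot.line_to(S(-.120,-.170,.07),o,velocity=.2)
o2=[180,0,A+90]
y0=-.158-.09-.011-.022
robot.move_to(S(-.006,y0,.07),o2)
im,K,E=grab("wrist","w2")
robot.line_to(S(-.006,y0,zp),velocity=.12)
print(robot.current_contact_force(), robot.current_time_s())
im,K,E=grab("top","t2"); print([toS(np.array(plate_pose(im,K,E,(160,100,330,235))[0][0])/1000)],plate_pose(im,K,E,(160,100,330,235)))
```

```text
edge ends S [array([-0.0694039 , -0.07540729]), array([-0.06937196, -0.2543908 ])]
[ 0.41498617 -0.31394954 -0.31774509] 8.875
[array([-0.00364162, -0.16294394])] (((608.30224609375, -0.41777801513671875), (180.5782470703125, 129.04913330078125), 82.4620361328125), -7.5379638671875)
```

View pics/w2.png

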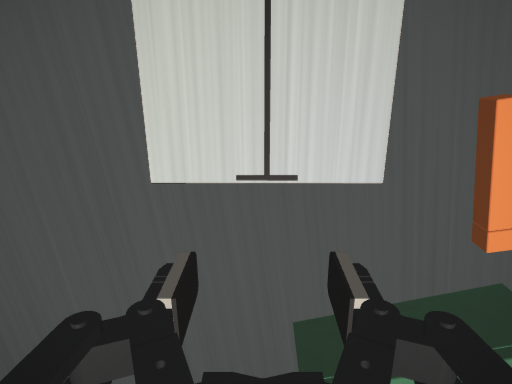

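Run:
```python
from h import *
zp=robot.current_tool_pos()[2]; o=[180,0,A]; o2=[180,0,A+90]
print(robot.line_to(S(-.006,-.115,zp),o2,velocity=.08,f_stop=25),robot.current_contact_force())
print(robot.line_to(S(-.006,-.085,zp),o2,velocity=.03,f_stop=12),robot.current_contact_force(),toS(robot.current_tool_pos()))
robot.line_to(S(-.006,-.13,zp),velocity=.15)
robot.line_to(S(-.03,-.15,.07),velocity=.2)
robot.move_to(S(-.11,0.0,.07),o)
robot.line_to(S(-.11,0.0,zp),velocity=.12)
print(robot.line_to(S(-.060,0.0,zp),velocity=.03,f_stop=12),robot.current_contact_force(),toS(robot.current_tool_pos()))
robot.line_to(S(-.11,0.0,zp),velocity=.15)
robot.line_to(S(-.13,-.02,.13),velocity=.2)
im,K,E=grab("wrist","w3");im,K,E=grab("top","t3"); r=plate_pose(im,K,E,(155,100,330,235)); print(toS(np.array(r[0][0])/1000),r)
print(robot.current_time_s())
```

```text
False [-0.70646874 -2.00393936 -1.62062671]
True [ 0.53190992  0.0112917  -0.05489337] [-0.00630035 -0.10024066]
True [-0.05912834  0.3394576   0.40441739] [-0.07990319 -0.00045083]
[0.00897616 0.00053118] (((641.8698120117188, 160.07066345214844), (180.82276916503906, 152.89794921875), 82.56022644042969), -7.4397735595703125)
16.95
```

View pics/w3.png

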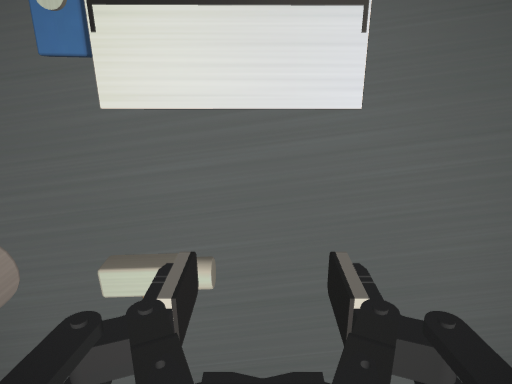

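Run:
```python
from h import *
robot.move_to(S(-.06,.0,.20),[180,0,A])
robot.pause(.1)
im,K,E=grab("wrist","w4"); np.save("pics/w4.npy",im); np.save("pics/w4E.npy",E); print(robot.current_time_s())
```

```text
17.5833
```

View pics/w4.png

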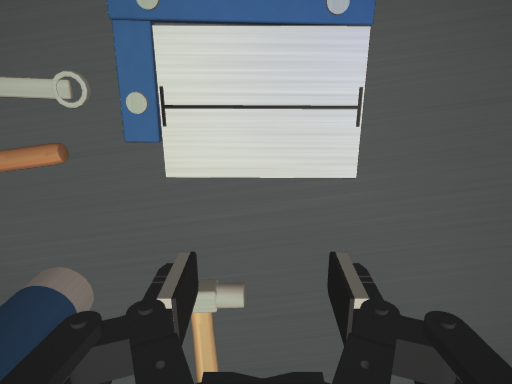

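Run:
```python
from h import *
im=np.load("pics/w4.npy"); E=np.load("pics/w4E.npy"); K=vision.calibration("wrist")["mtx"]
for c in (200,320): print(c,[im[r,c].tolist() for r in range(16,30)])
for r in (50,120): print(r,[im[r,c].tolist() for c in range(148,172)])
# bar blue edge, plate edge subpix
def cross(a,t):  # first crossing
    a=a.astype(float); i=np.argmax((a[:-1]<t)&(a[1:]>=t)); return i+(t-a[i])/(a[i+1]-a[i])
for c in (200,260,320):
    rb=10+cross(-im[10:35,c,2].astype(float),-60); rp=15+cross(im[15:40,c,0],110); rl=150+cross(-im[150:190,c,0].astype(float),-110)
    print("x bar",toS(p2w([[c,rb]],.015,K,E)[0])[0],"plate+x",toS(p2w([[c,rp]],.012,K,E)[0])[0],"plate-x",toS(p2w([[c,rl]],.012,K,E)[0])[0],rb,rp,rl)
for r in (40,60,90,120):
    cb=140+cross(-im[r,140:170,2].astype(float),-60); cp=145+cross(im[r,145:180,0],110); cr=340+cross(-im[r,340:380,0].astype(float),-110)
    print("y bar",toS(p2w([[cb,r]],.015,K,E)[0])[1],"plate+y",toS(p2w([[cp,r]],.012,K,E)[0])[1],"plate-y",toS(p2w([[cr,r]],.012,K,E)[0])[1],cb,cp)
```

```text
200 [[57, 93, 137], [58, 93, 137], [58, 93, 136], [54, 84, 123], [49, 73, 103], [33, 47, 65], [31, 43, 57], [48, 57, 64], [84, 86, 84], [133, 129, 123], [202, 203, 194], [204, 207, 201], [203, 206, 200], [203, 206, 200]]
320 [[57, 92, 140], [56, 91, 140], [58, 92, 141], [57, 92, 141], [57, 92, 141], [56, 91, 139], [53, 83, 123], [48, 71, 100], [31, 45, 62], [88, 86, 87], [195, 185, 176], [190, 195, 204], [191, 195, 201], [194, 197, 204]]
50 [[57, 93, 134], [58, 94, 135], [57, 92, 131], [56, 86, 122], [48, 72, 100], [53, 63, 78], [153, 149, 145], [206, 209, 197], [205, 208, 196], [206, 209, 197], [206, 209, 198], [206, 209, 198], [206, 209, 198], [206, 209, 198], [206, 209, 198], [206, 210, 198], [206, 209, 198], [206, 209, 199], [206, 209, 199], [206, 210, 199], [206, 210, 199], [206, 210, 199], [207, 210, 199], [206, 209, 199]]
120 [[60, 96, 138], [59, 96, 137], [60, 97, 138], [60, 96, 138], [60, 97, 139], [60, 97, 138], [60, 97, 139], [60, 97, 138], [58, 92, 129], [55, 83, 117], [38, 56, 78], [40, 56, 76], [82, 89, 94], [208, 210, 198], [123, 123, 117], [41, 40, 39], [41, 40, 39], 
[... 367 characters left out ...]

x bar nan plate+x 0.06070519829724496 plate-x -0.06932385055032432 inf 25.205607476635514 177.73831775700936
y bar nan plate+y 0.0889837750004617 plate-y -0.09077465816988091 inf 152.67415730337078
y bar nan plate+y 0.08893627972786516 plate-y -0.09104840078846604 inf 154.59375
y bar 0.08596614275127026 plate+y 0.08898079575882435 plate-y -0.08589870573460201 159.83064516129033 157.33587786259542
y bar 0.08581372755373959 plate+y 0.08889931123668889 plate-y -0.0859081301309025 162.73076923076923 160.22222222222223<stdin>:7: RuntimeWarning: divide by zero encountered in scalar divide
h.py:13: RuntimeWarning: invalid value encountered in multiply
  return (o+w*((z-o[2])/w[:,2])[:,None])[:,:2]
```

```bash
cat >> h.py <<'E'
def edges(im,K,E,show=True):
    """line fits (in S frame) of the bar inner edges and the plate's +x,+y edges, from a wrist picture"""
    bl=im[:,:,2].astype(float)-im[:,:,0]; br=im[:,:,0].astype(float)
    def crossing(a,t,lo):
        i=np.nonzero((a[:-1]<t)&(a[1:]>=t))[0]
        return None if not len(i) else lo+i[0]+(t-a[i[0]])/(a[i[0]+1]-a[i[0]])
    out={}
    X=[];P=[];Y=[];Q=[]
    for c in range(180,352,4):
        b=crossing(-bl[8:40,c],-48,8); p=crossing(br[8:45,c],120,8)
        if b: X.append([c,b])
        if p: P.append([c,p])
    for r in range(40,136,4):
        b=crossing(-bl[r,130:180],-48,130); p=crossing(br[r,145:180],120,145)
        if b: Y.append([b,r])
        if p: Q.append([p,r])
    for n,pts,z,ax in (("barx",X,.015,0),("platex",P,.012,0),("bary",Y,.015,1),("platey",Q,.012,1)):
        w=np.array([toS(q) for q in p2w(pts,z,K,E)])
        a=w[:,1-ax]; k=np.polyfit(a,w[:,ax],1); res=np.abs(np.polyval(k,a)-w[:,ax]); g=res<np.median(res)*3+1e-5
        k=np.polyfit(a[g],w[g,ax],1); out[n]=k
        if show: print(n,"at0 %.2f mm"%(k[1]*1000),"slope %.4f"%k[0],"sd %.2f"%(1000*np.std((np.polyval(k,a)-w[:,ax])[g])),len(w))
    return out
E
python3 - <<'E'
from h import *
im=np.load("pics/w4.npy"); E=np.load("pics/w4E.npy"); K=vision.calibration("wrist")["mtx"]
edges(im,K,E)
E
```

```text
barx at0 62.72 mm slope 0.0195 sd 0.03 43
platex at0 60.68 mm slope 0.0019 sd 0.08 43
bary at0 90.03 mm slope -0.0175 sd 0.05 24
platey at0 88.88 mm slope -0.0011 sd 0.11 24
```

The stop's yaw is really about −8.5°. The plate touched only at its corners, 1° skew. I'll correct the frame and push again on both edges.

```bash
python3 - <<'E'
from h import S
h=S(-.0018,.0003,0); open('h.py','a').write(f"\nH=np.array([{h[0]:.5f},{h[1]:.5f}]); A=-8.46\n")
E
python3 - <<'E'
from h import *
zp=.016; o=[180,0,A]; o2=[180,0,A+90]
def f(): print(robot.current_contact_force(),toS(robot.current_tool_pos()),robot.current_time_s())
def pushx(y):
    robot.move_to(S(-.105,y,.07),o); robot.line_to(S(-.105,y,zp),velocity=.12)
    print(robot.line_to(S(-.060,y,zp),velocity=.035,f_stop=18)); f()
    robot.line_to(S(-.105,y,zp),velocity=.15); robot.line_to(S(-.12,y-.03,.07),velocity=.2)
def pushy(x):
    robot.move_to(S(x,-.13,.07),o2); robot.line_to(S(x,-.13,zp),velocity=.12)
    print(robot.line_to(S(x,-.085,zp),velocity=.035,f_stop=18)); f()
    robot.line_to(S(x,-.13,zp),velocity=.15); robot.line_to(S(x,-.14,.07),velocity=.2)
pushx(0.); pushy(0.)
robot.move_to(S(-.06,.0,.20),o); robot.pause(.1)
im,K,E=grab("wrist","w5"); np.save("pics/w5.npy",im); np.save("pics/w5E.npy",E); edges(im,K,E); print(robot.current_time_s())
E
```

```text
True
[ 1.51185081 -0.64162281 -0.07682838] [-0.07659629  0.00059158] 19.7417
True
[-0.19384055 -0.31269561 -0.08227266] [-0.00039437 -0.0996219 ] 23.6083
barx at0 64.53 mm slope 0.0013 sd 0.03 43
platex at0 63.89 mm slope 0.0002 sd 0.00 43
bary at0 89.85 mm slope 0.0003 sd 0.04 24
platey at0 89.59 mm slope 0.0002 sd 0.11 24
25.9417
```

The plate is home with both edges flush. Now I draw the tube out.

Run:
```python
from h import *
a=6.; d=np.array([np.cos(np.radians(a)),np.sin(np.radians(a))])
end=np.array([.551,-.2563]); g=end+.021*d; o=[180,0,a]
def P(p,z): return [p[0],p[1],z]
fingers.gripper_to(0.6)
robot.move_to(P(g,.11),o); robot.line_to(P(g,.050),velocity=.2); 
print(robot.line_to(P(g,.022),velocity=.08,f_stop=8))
fingers.gripper_to(0.0,force=50); print(robot.current_finger_gap(),robot.current_gripper_force(),robot.current_contact_force())
q=g-.137*d
print(robot.line_to(P(q,.022),velocity=.09,f_stop=35),robot.current_contact_force(),robot.current_tool_pos())
fingers.gripper_to(0.6); robot.pause(.3); print(robot.current_contact_force(),robot.current_time_s())
robot.line_to(P(q,.08),velocity=.2)
robot.move_to(P(q+.01*d,.22),o); robot.pause(.1)
im,K,E=grab("wrist","w6"); np.save("pics/w6.npy",im); np.save("pics/w6E.npy",E)
m=seg(im,(0,130,40),(8,255,255),(180,0,350,235)); r,w=rect(m,.03,K,E); print(m.sum(),r,robot.current_time_s())
```

```text
False
0.3394035367347346 50.40529623627663 [-0.134031   -0.3991509   2.01369115]
False [ 2.813626   -0.22548521  7.40102715] [ 0.43646778 -0.26866705  0.02260059]
[-0.20563319 -0.53572417 -0.89724445] 31.3667
6689 ((498.6773986816406, -263.4581604003906), (169.1983642578125, 29.789182662963867), 6.0303144454956055) 32.575
```

View pics/w6.png

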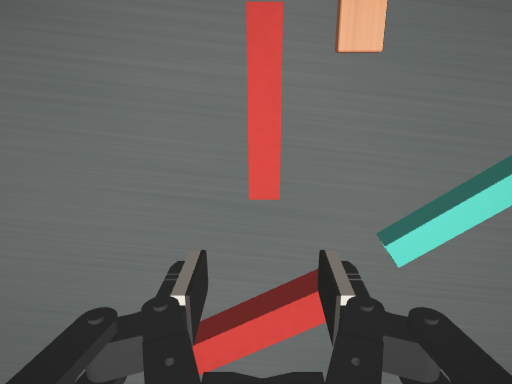

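The tube is clear of the rack at (0.499, −0.263), spanning rows 2–198 near column 265. I'll grip its middle and place it.

Run:
```python
from h import *
a=6.03; o=[180,0,a]; g=[.4987,-.2635]
robot.move_to(g+[.07],o); robot.line_to(g+[.022],velocity=.12)
fingers.gripper_to(0.0,force=60); print(robot.current_finger_gap(),robot.current_gripper_force())
robot.line_to(g+[.10],velocity=.15)
o2=[180,0,A+90]
robot.move_to(S(-.001,-.0004,.10),o2); robot.line_to(S(-.001,-.0004,.045),velocity=.1); robot.pause(.1)
print(robot.current_time_s(), robot.current_finger_gap())
print(robot.line_to(S(-.001,-.0004,.030),velocity=.02,f_stop=4),robot.current_tool_pos(),toS(robot.current_tool_pos()))
fingers.gripper_to(0.6); robot.pause(.2); print(robot.current_contact_force())
robot.line_to(S(-.001,-.0004,.12),velocity=.15)
robot.move_to(S(-.06,.0,.20),[180,0,A]); robot.pause(.1)
im,K,E=grab("wrist","w7"); np.save("pics/w7.npy",im); np.save("pics/w7E.npy",E); edges(im,K,E)
m=seg(im,(0,130,40),(8,255,255),(100,0,420,235)); r,w=rect(m,.042,K,E); print(m.sum(),r,toS(np.array(r[0])/1000),robot.current_time_s())
```

```text
0.33764470956567566 61.8433079123497
37.225 0.33896281557005764
True [0.63032834 0.16095017 0.0357147 ] [-0.00077155 -0.00039767]
[-0.68525714  0.03349807  0.09631726]
barx at0 64.42 mm slope 0.0014 sd 0.02 43
platex at0 63.84 mm slope -0.0013 sd 0.01 43
bary at0 90.89 mm slope -0.0269 sd 0.69 24
platey at0 91.10 mm slope -0.0339 sd 0.99 24
8244 ((629.7000122070312, 159.50616455078125), (169.62234497070312, 29.639665603637695), 81.59591674804688) [-0.0011806 -0.0019184] 40.4583
```

View pics/w7.png

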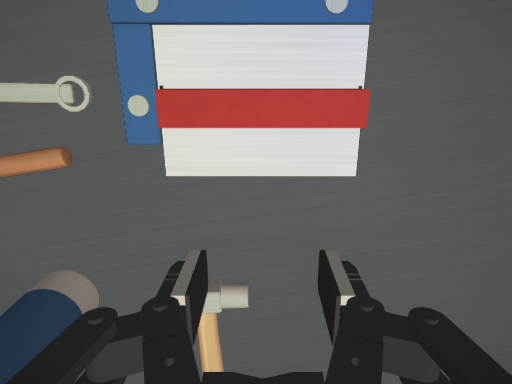

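The picture shows the tube on the plate over the black line, at columns 157–369 and rows 90–128. Both plate edges still look flush with the bars. I'll check y away from the tube and hand in.

Run:
```python
from h import *
K=vision.calibration("wrist")["mtx"]; v=[]
for n in ("w5","w7"):
    im=np.load(f"pics/{n}.npy"); E=np.load(f"pics/{n}E.npy")
    v.append([toS(p2w([[150+np.argmax(im[r,150:180,0]>120),r]],.012,K,E)[0])[1] for r in (50,60,70,140,150,160)])
d=np.abs(np.array(v[1])-v[0]).max(); print(np.round(v,4),d)
if d<.002: print(workorder.close_job())
```

```text
[[0.0894 0.0894 0.0893 0.089  0.0889 0.0889]
 [0.0887 0.0894 0.0894 0.0889 0.0888 0.0888]] 0.0007705532396012488
the job is handed in; nothing more can be done
None
```

The job is handed in. In the last wrist picture the plate was home against both bars, with edge gaps under about 1 mm, and the tube lay along the black line, within about 2 mm of centre and parallel to it. No verdict was returned.

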